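Feeler gauge in the slide clamp of a microscope stage

TASK

Check the slide clamp on the microscope stage that lies on the bench: of the three feeler gauges take the one with the middle blade thickness (the thin one would rattle, the thick one will not go in), and holding it by its handle slide the blade into the flared mouth of the gap between the two jaws, against the light drag of the sprung jaw, until the handle is nearly up against the jaws. Let go and leave it standing there on the bench, in the gap, so the stop screws can be set to it; leave the other two gauges where they lie.

Things in the scene. Friction and masses are not known exactly. Their poses are not given: they have to be found in the camera images.
- gauge_mid_grip (a point): Gauge with blade 8 mm thick, the middle one, to be used. Black handle 70 long x 24 wide x 36 mm tall, stands on the bench; steel blade, 70 long, 20 tall (14 to 34 mm above the underside), sticks out of its front end on the centre line; 150 g. Point: centre of the handle, 18 mm up; x towards the blade (tip 105 mm ahead), z up, thickness along y.
- gauge_thin_grip (a point): Gauge with blade 3 mm thick, thin, to be left. Black handle 70 long x 24 wide x 36 mm tall, stands on the bench; steel blade, 70 long, 20 tall (14 to 34 mm above the underside), sticks out of its front end on the centre line; 150 g. Point: centre of the handle, 18 mm up; x towards the blade (tip 105 mm ahead), z up, thickness along y.
- gauge_thick_grip (a point): Gauge with blade 15 mm thick, thick, to be left. Black handle 70 long x 24 wide x 36 mm tall, stands on the bench; steel blade, 70 long, 20 tall (14 to 34 mm above the underside), sticks out of its front end on the centre line; 150 g. Point: centre of the handle, 18 mm up; x towards the blade (tip 105 mm ahead), z up, thickness along y.
- mouth (a point): Mouth of the gap between two aluminium jaws (tops 46 mm up) on the fixed black stage plate (150 x 150 x 10 mm). Point: gap's middle line at the jaws' front ends, which is also the plate's edge, 24 mm above the bench; x into the gap, z up. 29 mm wide here, narrowing over 25 mm to a gap 6 mm wide up to x = 95 mm, open on top. A gauge right in has its handle's centre at x = -35 mm.
- jaw (a joint): Outward travel of the sprung jaw (on the mouth's -y side, spring block with brass screws beside it; the +y jaw is fixed): 0 at rest, 0.002 m with the 8 mm blade in (its middle then at y = -1 mm in the mouth's frame), stop 0.0042. Spring 1.8 N at rest, 3 N on the 8 mm blade, which drags with 3 to 8 N. A gauge at bench height clears the plate by 4 mm.
There are look-alikes about, which are no part of the job. What is shaped like the part that bears gauge_mid_grip but yellow is not meant.

How it is judged:
By the outcome, as a careful person would: the job done as asked, in the order asked, and still so for the second after the job is handed in, with the robot touching nothing.
It also fails if it takes over 38 s, if anything falls off the work surface, if the arm or the gripper's body presses on something with over 40 N, if the wrist force passes 120 N, or if a joint passes its speed limit or range.

ROBOT

A 6-joint arm with a two-finger parallel gripper is mounted at the origin on the work surface. World frame = base frame: x ahead of the robot, y to its left, z up, the work surface at z = 0. Lengths are in m, angles in rad, forces in N, time in s.
With the tool pointing down it reaches from about 0.225 to 0.875 m from the base axis. Payload 3.4 kg.
Tool frame: the origin (TCP) lies between the finger pads; the fingertips stand 14 mm ahead of it and the grasp point (between the pads) lies 5 mm behind it; z points along the fingers, y is the direction in which the jaws open and shut (so a half turn about z gives the same grasp; the last joint's range is limited). The gripper opens to 85 mm and grips with 20 to 120 N. Pads are 22 mm wide; open, the fingers measure 114 mm over their backs; the gripper's body (76 mm by 85 mm) begins 54 mm behind the grasp point. The pads swing forward as they close: fully open they stand 13 mm farther back than shut.
Start: joints at [-1.233, 0.276, 1.505, -0, 1.361, -0.121], TCP at [0.255, -0.516, 0.211] pointing down, gripper open.
Joint ranges: [-2.89, 2.89], [-0.75, 2.08], [0.22, 2.7], [-1.18, 4.32], [0.11, 2.71], [-2.7, 2.7]. Speed limits (rad/s): [2.57, 2.57, 3.14, 3.14, 3.14, 3.14].

INTERFACE

Orientations are given as a unit quaternion [w, x, y, z].
In Python, from rig import manip, get_image, job gives the robot as it stands. The module is installed in compiled form; this text tells all that it offers.
- The arm moves only by the tool step_arm, never from a script. Its argument "moves" is one flat list of numbers, 5 for each row, row after row: the shift along the tool's x, y, z as a fraction of full scale, then the turn about the tool's z as a fraction of full scale, then the gripper's target within -1 to 1 (shut at 1, half-way at 0, fully open at -1). In form: [dx, dy, dz, twist, hand, dx, dy, dz, twist, hand, ...]. A call has 1 to 5 rows; each row is the pose to reach, as a shift and turn from the pose commanded when the call began, along the tool's axes at that moment, turning the shorter way round; what a row does not reach only later rows make up. Full scale, the value 1, is 500 mm for a shift and pi rad for a turn. A row lasts 1/10 s, in which the tool goes at most 50 mm and 8.59 degrees, less where a joint would pass 70% of its speed; a pose out of reach is approached as far as the arm can. A call with a number of a shift or a turn outside -1 to 1 is refused whole. A call with a gripper value outside its range is refused whole. The fingers move at their own pace and stop on an object; "force" is the grip in N (left out, the last holds). Time passes only in rows, so rows that repeat a pose let the fingers close. It gives the time, the measured TCP pose, the force and the opening at its end, in the units of the state.
- manip.get_state(): the state, without advancing time (a new reading comes with each control period).
- get_image(name): name is "scene" or "side" or "wrist"; returns a dict with "frame" (400x640x3 uint8, blue, green, red), "fx", "fy", "cx", "cy" (pixels), "rvec" (rotation vector, rad) and "tvec" (3), from world to camera coordinates, as OpenCV has them; the wrist camera has in their place "T_tool_cam" (4x4, takes a point from camera to tool coordinates, whose origin is the TCP and whose axes are the flange's). Camera axes: x right, y down, z forward; pixel columns grow to the right and rows downward; lengths in m; the calibration is good to about 2 mm. A picture is of the moment at which its call begins: read the wrist's pose just before it. There is no depth.
- job.sign_off(): hands the job in, once; it reports no verdict.
The state is a dict: "clock": time; "qpos": joint angles; "qd": joint speeds; "effort": joint torques, N m; "position": TCP position; "ee_rot": TCP orientation; "contact_force": force on the tool from outside, world axes, zero at the start; "moment": the same for the moment, N m; "width": finger opening in m.
Only numpy, scipy, OpenCV 4.12 (cv2) and the standard library are available. Lean on these libraries where they do the work, as an engineer would, in place of code of your own. Each camera call takes 0.05 s, during which the arm holds its last target. There are 200 camera calls.

## Working session

There is one attempt and no reset: what is moved stays moved. The work goes in short steps, Python scripts to look and compute and a tool call to move; the robot and the scene stay as the last step left them, time stands still between calls to the robot, and variables do not carry over. Pictures are saved under pics/ and viewed, about 8 in all and at most 12, crops included, and the job is handed in when it is done.

Besides the shell and the picture viewer there is one more tool, called by a JSON object that holds its "api" and its "payload", one argument or row to a line. step_arm: Moves the arm, as the interface text tells. Its arguments: {"type":"object","properties":{"moves":{"type":"array","items":{"type":"number","minimum":-1,"maximum":1}},"force":{"type":"number"}},"required":["moves"]}

```bash
mkdir -p pics; cat > h.py <<'E'
import numpy as np, cv2, pickle
from rig import manip, get_image, job
from scipy.spatial.transform import Rotation as R
def snap(name, fn):
    s=manip.get_state(); im=get_image(name)
    q=s["ee_rot"]; T=np.eye(4); T[:3,:3]=R.from_quat([q[1],q[2],q[3],q[0]]).as_matrix(); T[:3,3]=s["position"]
    if name=="wrist": W=T@np.array(im["T_tool_cam"])
    else:
        E=np.eye(4); E[:3,:3]=cv2.Rodrigues(np.array(im["rvec"],float))[0]; E[:3,3]=np.ravel(im["tvec"]); W=np.linalg.inv(E)
    d=dict(W=W,T=T,k=(im["fx"],im["fy"],im["cx"],im["cy"]),f=im["frame"])
    pickle.dump(d,open(f"pics/{fn}.pkl","wb")); cv2.imwrite(f"pics/{fn}.png",im["frame"]); return s
def ld(fn): return pickle.load(open(f"pics/{fn}.pkl","rb"))
def p2w(d,u,v,z):
    fx,fy,cx,cy=d["k"]; r=d["W"][:3,:3]@np.array([(u-cx)/fx,(v-cy)/fy,1]); o=d["W"][:3,3]
    return o+r*(z-o[2])/r[2]
def w2p(d,P):
    fx,fy,cx,cy=d["k"]; c=np.linalg.inv(d["W"])@np.append(P,1); return np.array([fx*c[0]/c[2]+cx,fy*c[1]/c[2]+cy])
E
python3 - <<'E'
from h import *
print(snap("scene","s0")); snap("side","d0"); snap("wrist","w0")
for n in("s0","d0","w0"): print(ld(n)["W"].round(3).tolist(), ld(n)["k"])
print(ld("s0")["T"].round(3))
E
```

```text
{'clock': 0.0, 'qpos': array([-1.23298113e+00,  2.76598018e-01,  1.50617114e+00,  2.87411859e-05,
        1.36071436e+00, -1.21019233e-01]), 'qd': array([ 0.00098456,  0.00093912,  0.00111568, -0.0004285 , -0.00144219,
        0.00033066]), 'effort': array([-1.96439418e-03, -4.16777444e+01, -2.45806396e+01, -1.35016335e-04,
        1.09456366e-02,  9.92377807e-06]), 'position': array([ 0.25446775, -0.51496985,  0.2104229 ]), 'ee_rot': array([-9.41402978e-04,  9.73799341e-01,  2.27407012e-01, -8.83129937e-05]), 'contact_force': array([-0.72087046,  0.67995979,  0.49127015]), 'moment': array([ 0.0034485 , -0.02447362, -0.04650178]), 'width': 0.08516752325483502}
[[-0.568, 0.585, -0.579, 1.22], [0.823, 0.413, -0.39, 0.451], [0.01, -0.698, -0.716, 1.003], [0.0, 0.0, 0.0, 1.0]] (506.5916368432061, 506.5916368432061, 312.7064793471353, 196.66210549487965)
[[-0.999, -0.014, 0.045, 0.394], [-0.043, 0.65, -0.759, 0.694], [-0.018, -0.76, -0.65, 0.68], [0.0, 0.0, 0.0, 1.0]] (437.60400445451756, 437.60400445451756, 320.37722312156694, 202.36383597038733)
[[0.442, -0.857, -0.264, 0.322], [-0.897, -0.423, -0.128, -0.483], [-0.002, 0.293, -0.956, 0.372], [0.0, 0.0, 0.0, 1.0]] (330.1421821645379, 330.1421821645379, 319.58144248236425, 194.80909645144223)
[[ 0.897  0.443 -0.001  0.254]
 [ 0.443 -0.897  0.002 -0.515]
 [ 0.    -0.002 -1.     0.21 ]
 [ 0.     0.     0.     1.   ]]
```

View pics/s0.png

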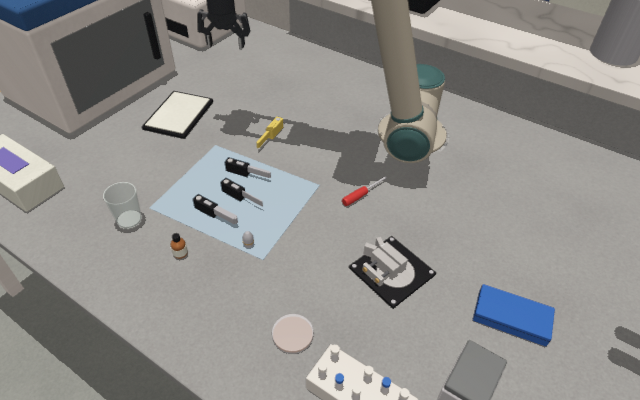

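View pics/d0.png

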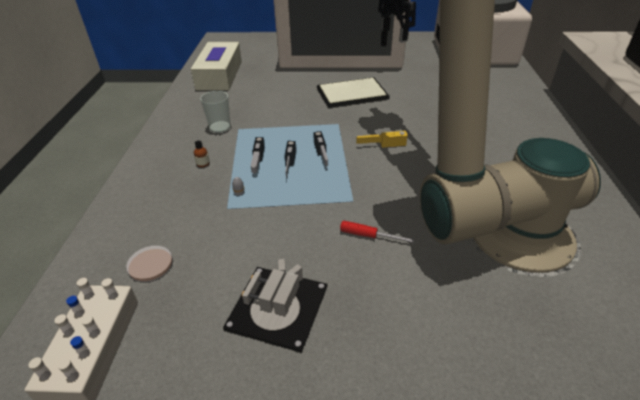

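The scene shows three black gauges on the blue sheet near (247,168), (240,191) and (214,208), a yellow look-alike at (270,131), and the stage at (392,268). I'll enlarge the gauges and the stage.

```bash
python3 - <<'E'
from h import *
a=ld("s0")["f"]; b=ld("d0")["f"]
z=lambda f,x,y:cv2.resize(f[y:y+75,x:x+100],(400,300),interpolation=cv2.INTER_CUBIC)
cv2.imwrite("pics/c0.png",np.vstack([np.hstack([z(a,185,150),z(a,342,232)]),np.hstack([z(b,240,122),z(b,225,258)])]))
d=ld("s0")
for u,v in [(236,167),(270,177),(231,189),(263,206),(205,206),(237,220)]: print(p2w(d,u,v,.03).round(3))
d=ld("d0")
for u,v in [(258,140),(254,172),(290,145),(288,178),(319,135),(327,165)]: print(p2w(d,u,v,.03).round(3))
E
```

```text
[ 0.462 -0.324  0.03 ]
[ 0.439 -0.22   0.03 ]
[ 0.537 -0.277  0.03 ]
[ 0.537 -0.167  0.03 ]
[ 0.624 -0.291  0.03 ]
[ 0.614 -0.191  0.03 ]
[ 0.622 -0.326  0.03 ]
[ 0.609 -0.178  0.03 ]
[ 0.531 -0.302  0.03 ]
[ 0.522 -0.155  0.03 ]
[ 0.454 -0.354  0.03 ]
[ 0.428 -0.211  0.03 ]
```

View pics/c0.png

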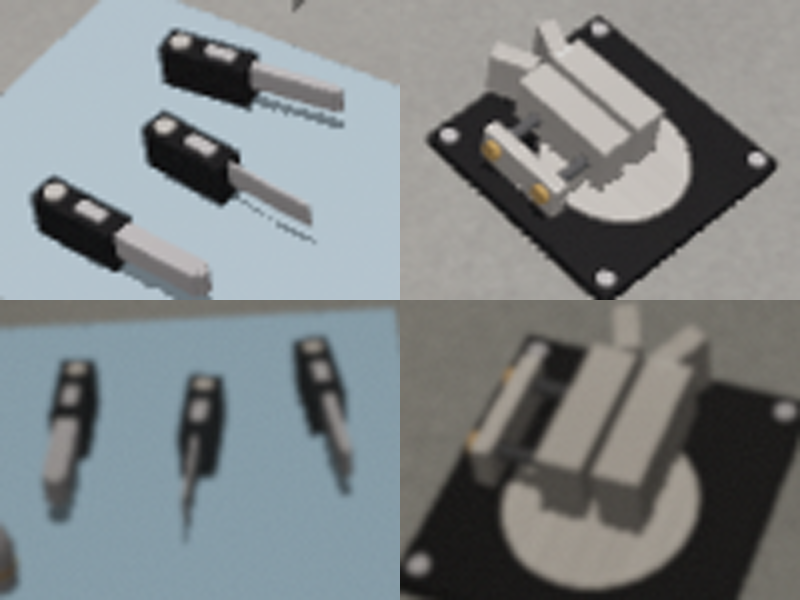

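The enlarged view shows the thick gauge in front, the thin one in the middle and the mid gauge (8 mm) nearest the robot, with its handle at about scene (238,163). The flared mouth faces -y, with the sprung jaw on the +x side. Next I'll estimate both poses.

```bash
python3 - <<'E'
from h import *
s=ld("s0");d=ld("d0")
S=lambda x,y,ox,oy:(ox+(x%400)/4,oy+(y%300)/4)
print("handle top s",[p2w(s,*S(x,y,185,150),.036).round(4)[:2].tolist() for x,y in[(175,30),(258,58),(248,78),(162,45)]], "tip",p2w(s,*S(343,94,185,150),.034).round(4))
print("handle top d",[p2w(d,*S(x,y,240,122),.036).round(4)[:2].tolist() for x,y in[(295,340),(328,338),(343,392),(315,400)]], "tip",p2w(d,*S(347,465,240,122),.034).round(4))
print("plate s L,T,R,B",[p2w(s,*S(x,y,342,232),.01).round(4)[:2].tolist() for x,y in[(430,138),(600,18),(775,165),(605,299)]])
print("gap s",[p2w(s,*S(x,y,342,232),.046).round(4)[:2].tolist() for x,y in[(545,60),(640,125)]])
E
```

```text
handle top s [[0.4476, -0.3629], [0.4364, -0.2951], [0.4566, -0.2875], [0.4652, -0.3597]] tip [ 0.4295 -0.2244  0.034 ]
handle top d [[0.4693, -0.3594], [0.4464, -0.3624], [0.4336, -0.2941], [0.4519, -0.2842]] tip [ 0.4284 -0.2132  0.034 ]
plate s L,T,R,B [[0.5597, 0.116], [0.4173, 0.1552], [0.458, 0.2956], [0.5984, 0.2562]]
gap s [[0.4945, 0.1545], [0.5049, 0.2241]]
```

{"api": "step_arm", "payload": {
  "moves": [0.521,-0.167,0.04,-0.412,-0.18,0.521,-0.167,0.04,-0.412,-0.18,0.521,-0.167,0.04,-0.412,-0.18,0.521,-0.167,0.04,-0.412,-0.18,0.521,-0.167,0.04,-0.412,-0.18],
  "force": 40
}}

```text
clock: 0.65
position: [0.4348, -0.3406, 0.1928]
ee_rot: [-0.0, 0.821, 0.571, -0.0]
contact_force: [0.8, -1.0, 0.3]
width: 0.0503
```

```bash
cat >> h.py <<'E'
def plan(x,y,z,yaw):
    "needed shift/turn in move units to reach TCP pose with tool x at yaw deg"
    s=manip.get_state(); q=s["ee_rot"]; M=R.from_quat([q[1],q[2],q[3],q[0]]).as_matrix()
    cur=np.degrees(np.arctan2(M[1,0],M[0,0])); d=M.T@(np.array([x,y,z])-s["position"])
    print("pos",s["position"].round(4),"yaw",cur.round(2),"width",round(s["width"],4),"F",s["contact_force"].round(1),"t",s["clock"])
    print("move",(d/.5).round(4),"twist",round(-(yaw-cur)/180,4))
E
python3 -c "
from h import *
plan(.451,-.325,.19,100.5)"
```

```text
pos [ 0.4348 -0.3406  0.1928] yaw 69.59 width 0.0503 F [ 0.8 -1.   0.3] t 0.65
move [0.0405 0.0195 0.0055] twist -0.1717
```

{"api": "step_arm", "payload": {
  "moves": [0.04,0.02,0.005,-0.172,-0.18,0.04,0.02,0.005,-0.172,-0.18,0.04,0.02,0.005,-0.172,-0.18,0.04,0.02,0.005,-0.172,-0.18,0.04,0.02,0.005,-0.172,-0.18]
}}

```text
clock: 1.15
position: [0.4502, -0.3267, 0.1903]
ee_rot: [-0.0, 0.641, 0.767, -0.0]
contact_force: [-1.4, -0.8, 0.1]
width: 0.0504
```

```bash
python3 -c "
from h import *
plan(.451,-.325,.022,100.5); snap('wrist','w1')
d=ld('w1'); print(w2p(d,[.451,-.325,.036]))
cv2.imwrite('pics/w1b.png',cv2.resize(d['f'],(800,500),interpolation=cv2.INTER_CUBIC))"
```

```text
pos [ 0.4502 -0.3267  0.1903] yaw 100.23 width 0.0504 F [-1.4 -0.8  0.1] t 1.15
move [0.0029 0.0023 0.3365] twist -0.0015
[320.97307746 170.67033095]
```

View pics/w1b.png

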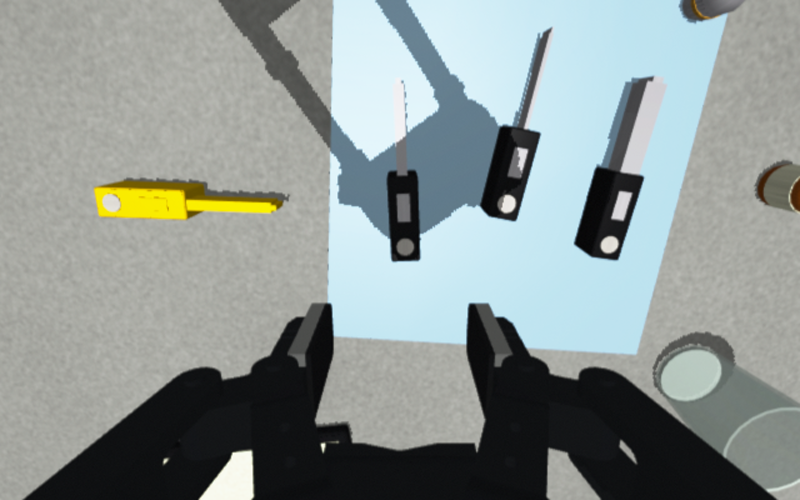

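The mid gauge's handle top spans (390,172) to (420,260) and its blade tip is at (400,82). The blade is thicker than the one to its right (thin) and narrower than the far-right one (thick).

```bash
python3 -c "
from h import *
d=ld('w1');f=lambda u,v,z:p2w(d,u/1.25,v/1.25,z)
a=(f(390,172,.036)+f(418,171,.036))/2; b=(f(392,261,.036)+f(420,259,.036))/2; t=f(400,81,.034); c=(a+b)/2
hd=lambda v:np.degrees(np.arctan2(v[1],v[0])).round(2)
print(a.round(4),b.round(4),t.round(4),c.round(4),np.linalg.norm(a-b),hd(a-b),hd(t-b),hd(t-c),np.linalg.norm((t-c)[:2]))
plan(c[0],c[1],.022,hd(t-b))"
```

```text
[ 0.4473 -0.2926  0.036 ] [ 0.4617 -0.3624  0.036 ] [ 0.4329 -0.2297  0.034 ] [ 0.4545 -0.3275  0.036 ] 0.07126817320067508 101.64 102.23 102.44 0.10010777368415485
pos [ 0.4502 -0.3268  0.1903] yaw 100.12 width 0.0505 F [ 0.2 -0.9  0. ] t 1.2
move [-0.003   0.0083  0.3367] twist -0.0117
```

{"api": "step_arm", "payload": {
  "moves": [-0.002,0.007,0.1,-0.011,-0.18,-0.002,0.007,0.2,-0.011,-0.18,-0.002,0.007,0.27,-0.011,-0.18,-0.002,0.007,0.31,-0.011,-0.18,-0.002,0.007,0.336,-0.011,-0.18]
}}

```text
clock: 1.7
position: [0.4528, -0.3266, 0.0205]
ee_rot: [-0.002, 0.629, 0.778, 0.0]
contact_force: [1.6, -0.2, 0.8]
width: 0.0506
```

{"api": "step_arm", "payload": {
  "moves": [0,0,0,0,-0.18,0,0,0,0,0.7,0,0,0,0,0.7,0,0,0,0,0.7,0,0,0,0,0.7]
}}

```text
clock: 2.2
position: [0.4544, -0.3278, 0.0236]
ee_rot: [0.001, 0.628, 0.778, -0.0]
contact_force: [-0.3, -0.1, -0.6]
width: 0.0132
```

```bash
python3 -c "
from h import *
plan(.4535,-.3265,.022,102)"
```

```text
pos [ 0.4544 -0.3278  0.0236] yaw 102.19 width 0.0132 F [-0.3 -0.1 -0.6] t 2.2
move [ 0.003  -0.0012  0.0032] twist 0.0011
```

The opening is 13 mm, so the 24 mm handle isn't between the pads. I'll take a picture.

```bash
python3 -c "
from h import *
snap('wrist','w2');snap('scene','s2');snap('side','d2')
a=ld('w2')['f'];b=ld('s2')['f'][120:240,160:320];c=ld('d2')['f'][90:210,220:380]
z=lambda f:cv2.resize(f,(400,300),interpolation=cv2.INTER_CUBIC)
cv2.imwrite('pics/c2.png',np.vstack([np.hstack([z(b),z(c)]),np.hstack([cv2.resize(a,(400,250)),np.zeros((250,400,3),np.uint8)])]))"
```

```text
(no output)
```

View pics/c2.png

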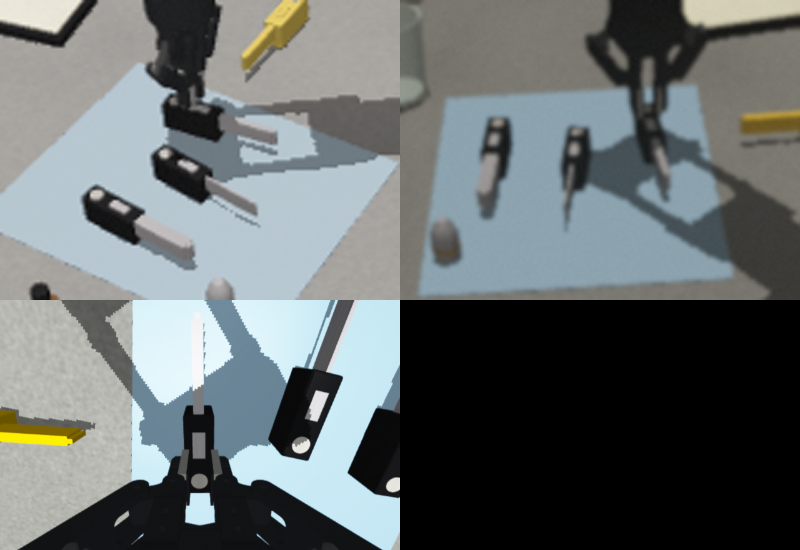

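The wrist view shows the pads by the rear of the handle. I need a closer view to see whether they straddle it.

```bash
python3 -c "
from h import *
a=ld('w2')['f'][150:330,200:440];b=ld('s2')['f'][140:185,215:275]
cv2.imwrite('pics/c3.png',np.hstack([cv2.resize(b,(400,300),interpolation=cv2.INTER_CUBIC),cv2.resize(a,(400,300),interpolation=cv2.INTER_CUBIC)]))
d=ld('w2');s=ld('s2');T=d['T']
for z in(-.005,.014):
  for y in(-.012,.012):
    P=(T@[0,y,z,1])[:3]; print(z,y,P.round(4),'wcrop',(w2p(d,P)-[200,150])*400/240+[400,0],'scrop',(w2p(s,P)-[215,140])*400/60)
print(manip.get_state()['width'])
"
```

```text
-0.005 -0.012 [ 0.4426 -0.3304  0.0286] wcrop [561.15493252 152.66954824] scrop [158.56695351 152.26689008]
-0.005 0.012 [ 0.4661 -0.3253  0.0286] wcrop [638.1532062  152.61999015] scrop [131.71958088 186.96610433]
0.014 -0.012 [ 0.4427 -0.3304  0.0096] wcrop [564.86528495 129.09358599] scrop [162.59318254 184.93147528]
0.014 0.012 [ 0.4661 -0.3253  0.0096] wcrop [634.48730135 129.04483661] scrop [136.04077833 219.65624392]
0.0129784220073554
```

View pics/c3.png

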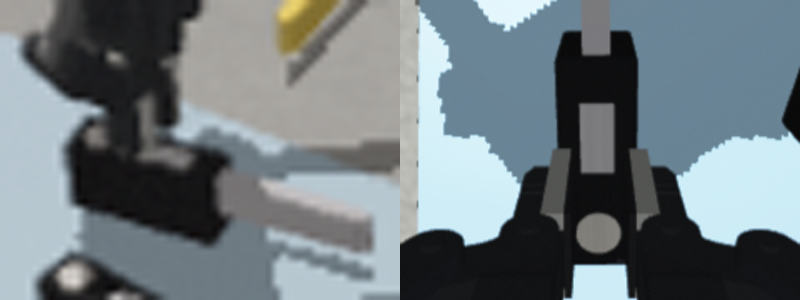

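```bash
python3 -c "
from h import *
from scipy.optimize import fsolve
def sol(n,uL,uR,v,w):
    d=ld(n)
    def f(p):
        a=w2p(d,(d['T']@[p[0],w/2,p[1],1])[:3]);b=w2p(d,(d['T']@[p[0],-w/2,p[1],1])[:3])
        return [abs(a[0]-b[0])-(uR-uL),(a[1]+b[1])/2-v]
    print(n,w,fsolve(f,[0.01,.01]).round(4))
sol('w1',264,374.4,244,.0505)
for w in(.013,.018,.024): sol('w2',303.2,339,240,w)
d=ld('w2');print('T_tool_cam',(np.linalg.inv(d['T'])@d['W']).round(3).tolist(),d['T'].round(3).tolist())
"
```

```text
w1 0.0505 [ 0.0077 -0.0241]
w2 0.013 [ 0.0226 -0.0521]
w2 0.018 [ 0.0031 -0.0098]
w2 0.024 [-0.0203  0.0409]
T_tool_cam [[-0.001, -0.956, -0.292, 0.073], [1.0, -0.001, -0.001, 0.0], [0.001, -0.292, 0.956, -0.162], [0.0, 0.0, 0.0, 1.0]] [[-0.211, 0.977, 0.001, 0.454], [0.977, 0.211, -0.001, -0.328], [-0.002, 0.001, -1.0, 0.024], [0.0, 0.0, 0.0, 1.0]]
```

The pads closed above the handle, so the fingertips are higher than the nominal figure. I'll reopen and go down in small force-checked steps.

{"api": "step_arm", "payload": {
  "moves": [0,0,0,0,-0.18,0,0,0,0,-0.18,0,0,0,0,-0.18,0,0,0.01,0,-0.18,0,0,0.02,0,-0.18]
}}

```text
clock: 2.85
position: [0.4539, -0.3274, 0.0122]
ee_rot: [0.0, 0.628, 0.778, -0.0]
contact_force: [-0.3, -0.9, -0.2]
width: 0.0503
```

```bash
python3 -c "
from h import *
plan(.4535,-.3265,.012,102)"
```

```text
pos [ 0.4539 -0.3274  0.0122] yaw 102.2 width 0.0503 F [-0.3 -0.9 -0.2] t 2.85
move [ 0.002  -0.0004  0.0005] twist 0.0011
```

{"api": "step_arm", "payload": {
  "moves": [0,0,0.006,0,-0.18,0,0,0.012,0,-0.18,0,0,0.012,0,-0.18]
}}

```text
clock: 3.15
position: [0.4536, -0.3271, 0.0059]
ee_rot: [-0.001, 0.628, 0.778, 0.0]
contact_force: [-0.1, 0.3, 0.8]
width: 0.0504
```

```bash
python3 -c "
from h import *
plan(.4535,-.3265,.006,102)
snap('wrist','w4');snap('side','d4');snap('scene','s4')
a=ld('w4')['f'][100:340,160:480];b=ld('s4')['f'][130:190,205:285];c=ld('d4')['f'][90:180,280:400]
z=lambda f:cv2.resize(f,(400,300),interpolation=cv2.INTER_CUBIC)
cv2.imwrite('pics/c4.png',np.vstack([np.hstack([z(b),z(c)]),np.hstack([z(a),z(a)*0])]))"
```

```text
pos [ 0.4536 -0.3271  0.0059] yaw 102.2 width 0.0504 F [-0.1  0.3  0.8] t 3.15
move [ 0.0012  0.0001 -0.0001] twist 0.0011
```

View pics/c4.png

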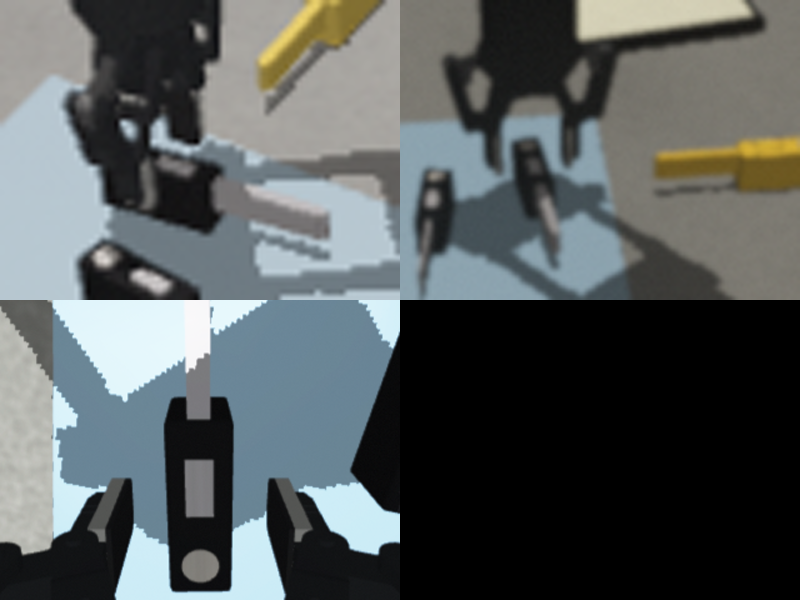

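No contact at TCP z = 0.006, and the tips are still visibly above the bench, at (497,165) and (570,160) in the side crop. I'll go lower, watching the force.

{"api": "step_arm", "payload": {
  "moves": [0,0,0.005,0,-0.18,0,0,0.01,0,-0.18,0,0,0.01,0,-0.18]
}}

```text
clock: 3.6
position: [0.4537, -0.3272, 0.0012]
ee_rot: [-0.0, 0.628, 0.778, -0.0]
contact_force: [0.1, -0.5, 0.3]
width: 0.0502
```

{"api": "step_arm", "payload": {
  "moves": [0,0,0.005,0,-0.18,0,0,0.01,0,-0.18,0,0,0.01,0,-0.18]
}}

```text
clock: 3.9
position: [0.4536, -0.3272, -0.0038]
ee_rot: [-0.0, 0.628, 0.778, -0.0]
contact_force: [-0.6, 1.3, -0.5]
width: 0.0505
```

{"api": "step_arm", "payload": {
  "moves": [0,0,0,0,0.7,0,0,0,0,0.7,0,0,0,0,0.7,0,0,0,0,0.7,0,0,0,0,0.7],
  "force": 40
}}

```text
clock: 4.4
position: [0.4541, -0.3276, -0.0032]
ee_rot: [0.0, 0.628, 0.778, -0.0]
contact_force: [-1.1, -0.3, 1.8]
width: 0.0232
```

The opening now reads 23.2 mm, so the handle is held. I'll lift and check.

{"api": "step_arm", "payload": {
  "moves": [0,0,-0.05,0,0.7,0,0,-0.12,0,0.7,0,0,-0.16,0,0.7,0,0,-0.16,0,0.7],
  "force": 60
}}

```text
clock: 4.8
position: [0.4556, -0.3288, 0.0792]
ee_rot: [0.003, 0.628, 0.778, -0.0]
contact_force: [0.6, -0.4, -1.2]
width: 0.0228
```

```bash
python3 -c "
from h import *
plan(.4562,.020,.077,74.4); s=manip.get_state(); print(s['qpos'].round(2))"
```

```text
pos [ 0.4556 -0.3288  0.0792] yaw 102.2 width 0.0228 F [ 0.6 -0.4 -1.2] t 4.8
move [0.6817 0.1486 0.0015] twist 0.1544
[-0.75  0.36  1.74  0.    1.04 -0.96]
```

{"api": "step_arm", "payload": {
  "moves": [0.08,0.02,0,0.02,0.7,0.16,0.035,0,0.036,0.7,0.24,0.05,0,0.055,0.7,0.32,0.07,0,0.073,0.7,0.4,0.087,0,0.09,0.7]
}}

```text
clock: 5.3
position: [0.4528, -0.1207, 0.0749]
ee_rot: [-0.001, 0.732, 0.681, -0.0]
contact_force: [-0.7, 0.2, -1.4]
width: 0.0228
```

```bash
python3 -c "
from h import *
plan(.4562,.020,.077,74.4)"
```

```text
pos [ 0.4528 -0.1207  0.0749] yaw 85.83 width 0.0228 F [-0.7  0.2 -1.4] t 5.3
move [ 0.2811 -0.0136 -0.0038] twist 0.0635
```

{"api": "step_arm", "payload": {
  "moves": [0.08,-0.004,0,0.02,0.7,0.16,-0.007,0,0.04,0.7,0.24,-0.012,0,0.064,0.7,0.28,-0.014,-0.003,0.064,0.7,0.28,-0.014,-0.003,0.064,0.7]
}}

```text
clock: 5.8
position: [0.4552, 0.02, 0.0766]
ee_rot: [-0.001, 0.795, 0.607, -0.001]
contact_force: [-1.1, -0.1, -1.5]
width: 0.0228
```

```bash
python3 -c "
from h import *
plan(.4562,.020,.077,74.4); snap('wrist','w5')
d=ld('w5'); cv2.imwrite('pics/w5b.png',cv2.resize(d['f'],(800,500),interpolation=cv2.INTER_CUBIC))"
```

```text
pos [0.4552 0.02   0.0766] yaw 74.7 width 0.0228 F [-1.1 -0.1 -1.5] t 5.8
move [ 0.0005  0.0018 -0.0007] twist 0.0016
```

View pics/w5b.png

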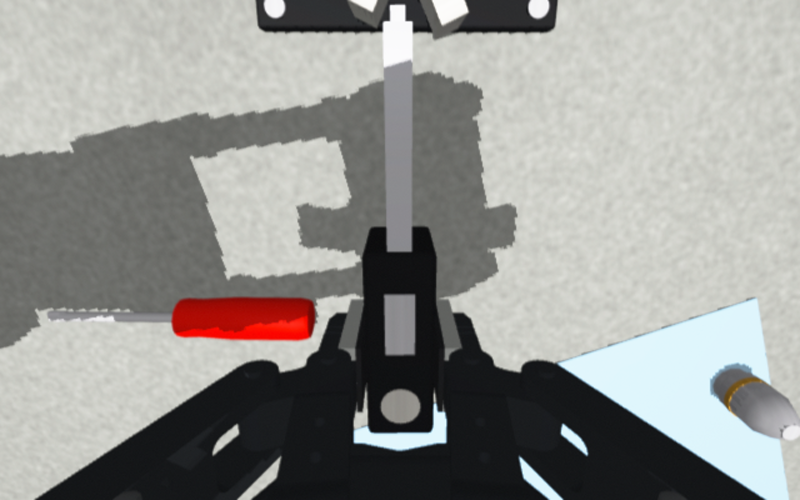

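The blade points straight up the image, with its tip near (398,22), and it is aligned with the tool. The plate's front edge runs from (257,30) to (555,30), so its centre is at about 406, a few mm to the right of the blade.

```bash
python3 -c "
from h import *
d=ld('w5');Ti=np.linalg.inv(d['T']);f=lambda u,v,z:(Ti@np.append(p2w(d,u/1.25,v/1.25,z),1))[:3].round(4)
for n,u,v,z in[('hf',401,228,.116),('hr',400.5,432,.116),('tip',398,21,.114),('L',257,28,.01),('R',555,28,.01),('dotL',274,8,.01),('dotR',539,8,.01)]: print(n,f(u,v,z),p2w(d,u/1.25,v/1.25,z).round(4))"
```

```text
hf [ 0.041   0.001  -0.0394] [0.4672 0.0593 0.116 ]
hr [-0.0351  0.0008 -0.0394] [ 0.4469 -0.0141  0.116 ]
tip [ 0.0985  0.0002 -0.0373] [0.4816 0.1149 0.114 ]
L [ 0.1163 -0.0707  0.0669] [0.4175 0.1509 0.01  ]
R [0.116  0.0781 0.0664] [0.561  0.1114 0.01  ]
dotL [ 0.1252 -0.0614  0.0669] [0.4288 0.157  0.01  ]
dotR [0.1249 0.0692 0.0664] [0.5548 0.1223 0.01  ]
```

{"api": "step_arm", "payload": {
  "moves": [0,0.01,0.03,0,0.7,0,0.01,0.08,0,0.7,0,0.01,0.12,0,0.7,0,0.01,0.145,0,0.7,0,0.01,0.156,0,0.7]
}}

```text
clock: 6.35
position: [0.4602, 0.015, -0.0019]
ee_rot: [-0.001, 0.796, 0.605, -0.002]
contact_force: [-0.2, 0.3, -1.4]
width: 0.0224
```

{"api": "step_arm", "payload": {
  "moves": [0.01,0,0,0,0.7,0.02,0,0,0,0.7,0.03,0,0,0,0.7,0.03,0,0,0,0.7]
}}

```text
clock: 6.75
position: [0.4667, 0.0311, 0.0007]
ee_rot: [0.001, 0.796, 0.606, 0.001]
contact_force: [0.9, 0.1, -1.6]
width: 0.0226
```

```bash
python3 -c "
from h import *
plan(.4562,.020,-.0012,74.7); snap('wrist','w6')
d=ld('w6'); cv2.imwrite('pics/w6b.png',cv2.resize(d['f'][:240,160:480],(800,600),interpolation=cv2.INTER_CUBIC))"
```

```text
pos [0.4667 0.0311 0.0007] yaw 74.53 width 0.0226 F [ 0.9  0.1 -1.6] t 6.75
move [-0.0271 -0.0142  0.0038] twist -0.0009
```

View pics/w6b.png

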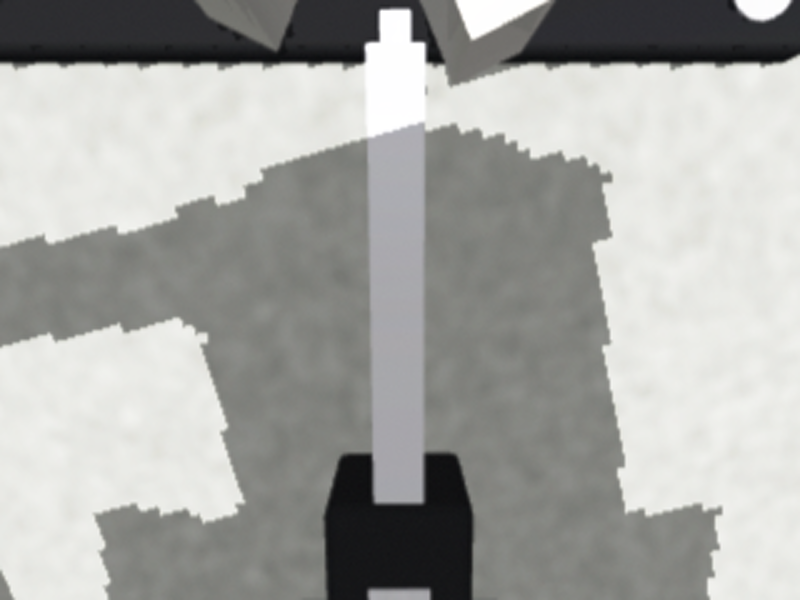

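```bash
python3 -c "
from h import *
d=ld('w6');Ti=np.linalg.inv(d['T']);f=lambda u,v,z:(Ti@np.append(p2w(d,160+u/2.5,v/2.5,z),1))[:2].round(4)
for n,u,v in[('Lc',275,48),('Rc',452,85),('Rtop',550,0),('Lin',298,0),('Rin',425,0),('edge',395,52),('edgebot',395,62),('dot',762,0)]: print(n,[(z,f(u,v,z).tolist()) for z in(0,.01,.024,.046)])
print('tip',f(395,42,.036),f(395,10,.036),'bladeW',f(425,60,.036)-f(366,60,.036))
cv2.imwrite('pics/s6.png',0*d['f']); snap('scene','s6')
b=ld('s6')['f'][205:280,330:430]; cv2.imwrite('pics/s6b.png',cv2.resize(b,(800,600),interpolation=cv2.INTER_CUBIC))"
```

```text
Lc [(0, [0.1052, -0.0214]), (0.01, [0.1032, -0.02]), (0.024, [0.1005, -0.0181]), (0.046, [0.0962, -0.0151])]
Rc [(0, [0.0992, 0.0101]), (0.01, [0.0976, 0.0095]), (0.024, [0.0954, 0.0087]), (0.046, [0.0919, 0.0074])]
Rtop [(0, [0.1127, 0.027]), (0.01, [0.1103, 0.0253]), (0.024, [0.1069, 0.0231]), (0.046, [0.1016, 0.0195])]
Lin [(0, [0.1127, -0.017]), (0.01, [0.1103, -0.0159]), (0.024, [0.1069, -0.0144]), (0.046, [0.1016, -0.012])]
Rin [(0, [0.1127, 0.0051]), (0.01, [0.1103, 0.0049]), (0.024, [0.1069, 0.0045]), (0.046, [0.1016, 0.0039])]
edge [(0, [0.1045, -0.0001]), (0.01, [0.1026, -0.0001]), (0.024, [0.1, 0.0]), (0.046, [0.0958, 0.0001])]
edgebot [(0, [0.1029, -0.0001]), (0.01, [0.1011, -0.0001]), (0.024, [0.0986, -0.0]), (0.046, [0.0946, 0.0001])]
dot [(0, [0.1126, 0.064]), (0.01, [0.1102, 0.0601]), (0.024, [0.1069, 0.0547]), (0.046, [0.1016, 0.0461])]
tip [0.0989 0.0001] [1.028e-01 1.000e-04] bladeW [0.     0.0082]
```

View pics/s6b.png

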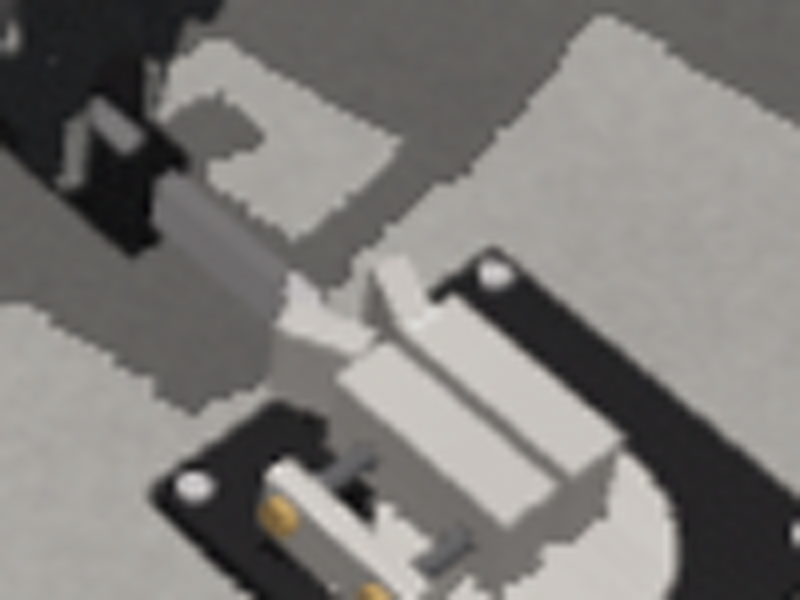

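```bash
python3 -c "
from h import *
s=ld('s6');Ti=np.linalg.inv(ld('w6')['T']);f=lambda u,v,z:(Ti@np.append(p2w(s,330+u/8,205+v/8,z),1))[:2].round(4)
for n,u,v,z in[('gapA',400,338,.046),('gapB',565,480,.046),('gapA_low?',410,335,.046),('jawRcorner+x',510,527,.046),('jawR far -x',625,440,.046),('flareL top',405,258,.046),('flareR top',285,285,.046),('plate T',490,250,.01),('plate L',155,492,.01),('bladeTipTop',285,275,.036)]: print(n,f(u,v,z))"
```

```text
gapA [ 0.1295 -0.0087]
gapB [ 0.1976 -0.0083]
gapA_low? [ 0.1307 -0.0118]
jawRcorner+x [0.199  0.0164]
jawR far -x [ 0.1988 -0.0326]
flareL top [ 0.1084 -0.0321]
flareR top [0.0927 0.0038]
plate T [ 0.1046 -0.0798]
plate L [0.1064 0.0673]
bladeTipTop [ 0.0845 -0.0054]
```

```bash
python3 -c "
from h import *
plan(.4667,.0311,-.0012,74.6)"
```

```text
pos [0.4662 0.0308 0.0005] yaw 74.53 width 0.0226 F [ 0.4 -0.3 -2. ] t 6.85
move [0.0009 0.0009 0.0035] twist -0.0004
```

{"api": "step_arm", "payload": {
  "moves": [0,-0.008,0.002,0,0.7,0,-0.008,0.002,0,0.7,0,-0.008,0.002,0,0.7]
}}

```text
clock: 7.15
position: [0.4616, 0.0316, -0.0009]
ee_rot: [-0.0, 0.796, 0.605, -0.0]
contact_force: [0.1, 0.5, -2.3]
width: 0.0222
```

```bash
python3 -c "
from h import *
plan(.4667,.0311,-.0012,74.6)
snap('wrist','w7');plan(.4667,.0311,-.0012,74.6)
d=ld('w7'); cv2.imwrite('pics/w7b.png',cv2.resize(d['f'][:120,240:400],(800,600),interpolation=cv2.INTER_CUBIC))"
```

```text
pos [ 0.4616  0.0316 -0.0009] yaw 74.48 width 0.0222 F [ 0.1  0.5 -2.3] t 7.15
move [0.0018 0.0102 0.0005] twist -0.0007
pos [ 0.4618  0.0316 -0.0009] yaw 74.48 width 0.0226 F [-0.4 -0.2 -2.2] t 7.2
move [0.0017 0.0097 0.0006] twist -0.0007
```

View pics/w7b.png

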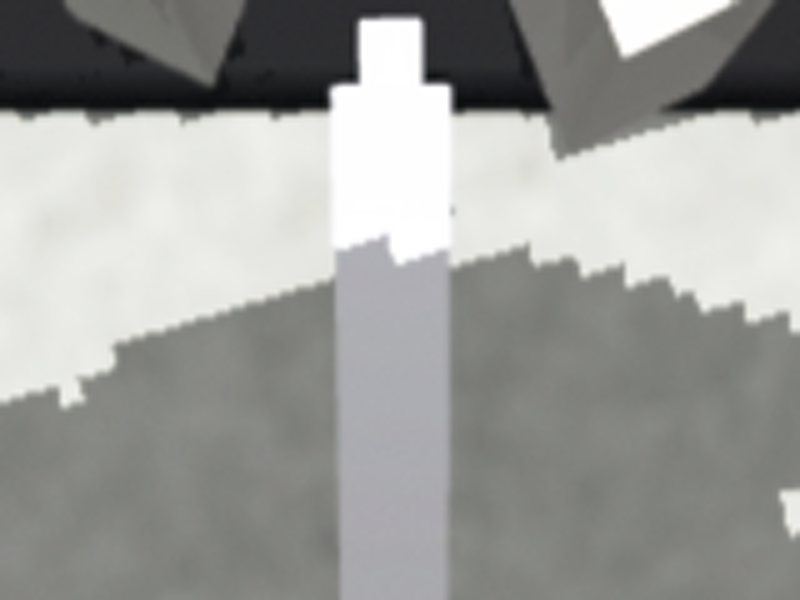

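Blade centre is at x≈391, between the jaw corners at 213 and 560 (middle 386), so it's well centred. I'll slide it in.

{"api": "step_arm", "payload": {
  "moves": [0.01,0.0006,0,0,0.7,0.02,0.0006,0,0,0.7,0.03,0.0006,0,0,0.7,0.04,0.0006,0,0,0.7,0.05,0.0006,0,0,0.7]
}}

```text
clock: 7.7
position: [0.4679, 0.0559, -0.0012]
ee_rot: [-0.0, 0.796, 0.606, -0.001]
contact_force: [-3.9, -1.3, -2.0]
width: 0.0228
```

```bash
python3 -c "
from h import *
plan(.4616,.0316,-.0009,74.5);s=manip.get_state();print((ld('w7')['T'][:3,:3].T@s['contact_force']).round(1),s['moment'].round(2))"
```

```text
pos [ 0.4679  0.0559 -0.0012] yaw 74.56 width 0.0228 F [-3.9 -1.3 -2. ] t 7.7
move [-0.0501  0.0008 -0.0005] twist 0.0003
[-2.3 -3.4  2. ] [-0.21  0.33  0.19]
```

{"api": "step_arm", "payload": {
  "moves": [0.01,-0.001,0,0,0.7,0.02,-0.001,0,0,0.7,0.03,-0.001,0,0,0.7,0.04,-0.001,0,0,0.7,0.04,-0.001,0,0,0.7]
}}

```text
clock: 8.2
position: [0.4746, 0.0758, -0.0008]
ee_rot: [0.0, 0.796, 0.605, 0.001]
contact_force: [1.2, -1.4, -1.8]
width: 0.0228
```

```bash
python3 -c "
from h import *
plan(.4616,.0316,-.0009,74.5);s=manip.get_state();print((ld('w7')['T'][:3,:3].T@s['contact_force']).round(1),s['moment'].round(2))"
```

```text
pos [ 0.4746  0.0758 -0.0008] yaw 74.48 width 0.0228 F [ 1.2 -1.4 -1.8] t 8.2
move [-0.0921 -0.0015  0.0001] twist -0.0001
[-1.   1.5  1.8] [-0.2  -0.15 -0.24]
```

{"api": "step_arm", "payload": {
  "moves": [0.01,0,0,0,0.7,0.02,0,0,0,0.7,0.03,0,0,0,0.7,0.036,0,0,0,0.7,0.036,0,0,0,0.7]
}}

```text
clock: 8.7
position: [0.4792, 0.093, -0.0009]
ee_rot: [0.0, 0.796, 0.605, 0.001]
contact_force: [1.6, -1.9, -2.6]
width: 0.0226
```

```bash
python3 -c "
from h import *
plan(.4616,.0316,-.0009,74.5);s=manip.get_state();print((ld('w7')['T'][:3,:3].T@s['contact_force']).round(1),s['moment'].round(2))
snap('wrist','w8');snap('scene','s8')
a=ld('w8')['f'][0:240,160:480];b=ld('s8')['f'][205:280,330:430]
z=lambda f:cv2.resize(f,(400,300),interpolation=cv2.INTER_CUBIC)
cv2.imwrite('pics/c8.png',np.hstack([z(b),z(a)]))"
```

```text
pos [ 0.4792  0.093  -0.0009] yaw 74.47 width 0.0226 F [ 1.6 -1.9 -2.6] t 8.7
move [-0.1277 -0.001  -0.    ] twist -0.0002
[-1.4  2.1  2.6] [-0.41 -0.31 -0.34]
```

View pics/c8.png

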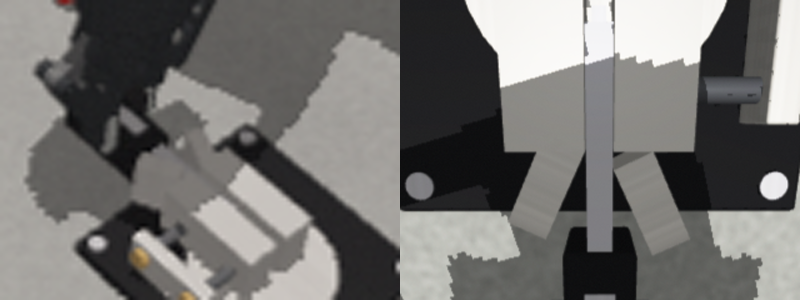

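```bash
python3 -c "
from h import *
d=ld('w8');Ti=np.linalg.inv(d['T']);f=lambda u,v,z:(Ti@np.append(p2w(d,160+(u-400)/1.25,v/1.25,z),1))[:2].round(4)
print('handle front top',f(600,252,.038),'bottom',f(600,228,.002),'plate edge',f(600,208,.01),f(600,211,.0),'jaw step front',f(550,152,.046),'flare tip L top',f(535,236,.046),f(515,218,.046),'R',f(660,254,.046),f(688,238,.046),'blade/gap',f(586,100,.046),f(614,100,.046))"
```

```text
handle front top [0.0331 0.0007] bottom [0.0313 0.0007] plate edge [0.0412 0.0007] [0.0378 0.0007] jaw step front [ 0.0645 -0.0129] flare tip L top [ 0.0406 -0.0181] [ 0.046  -0.0236] R [0.0351 0.0183] [0.04   0.0263] blade/gap [ 0.0779 -0.003 ] [0.0779 0.0044]
```

The blade is in the gap with the handle front about 7 mm short of the mouth. I'll go 6 mm more, then lower the gauge to the bench.

{"api": "step_arm", "payload": {
  "moves": [0.006,0.0004,0,0,0.7,0.012,0.0004,0,0,0.7,0.012,0.0004,0.002,0,0.7,0.012,0.0004,0.0045,0,0.7,0.012,0.0004,0.0045,0,0.7]
}}

```text
clock: 9.3
position: [0.4808, 0.0986, -0.003]
ee_rot: [-0.0, 0.796, 0.605, 0.001]
contact_force: [0.9, -0.6, 1.2]
width: 0.0228
```

```bash
python3 -c "
from h import *
plan(.4616,.0316,-.0009,74.5);s=manip.get_state();print((ld('w7')['T'][:3,:3].T@s['contact_force']).round(1),s['moment'].round(2))"
```

```text
pos [ 0.4808  0.0986 -0.003 ] yaw 74.44 width 0.0228 F [ 0.9 -0.6  1.2] t 9.3
move [-0.1393 -0.001  -0.0043] twist -0.0003
[-0.3  1.1 -1.2] [ 0.01 -0.32 -0.29]
```

{"api": "step_arm", "payload": {
  "moves": [0,0,0,0,0.3,0,0,0,0,0,0,0,0,0,-0.18,0,0,0,0,-0.18,0,0,0,0,-0.18]
}}

```text
clock: 9.8
position: [0.4801, 0.0981, -0.0033]
ee_rot: [-0.0, 0.796, 0.605, -0.0]
contact_force: [0.3, -0.3, -0.3]
width: 0.0505
```

{"api": "step_arm", "payload": {
  "moves": [0,0,-0.02,0,-0.18,0,0,-0.08,0,-0.18,0,0,-0.17,0,-0.18,0,0,-0.26,0,-0.18,0,0,-0.3,0,-0.18]
}}

```text
clock: 10.3
position: [0.4827, 0.0983, 0.1518]
ee_rot: [0.002, 0.796, 0.605, 0.003]
contact_force: [1.0, -0.2, -0.2]
width: 0.0504
```

```bash
python3 -c "
from h import *
plan(.4616,.0316,-.0009,74.5)
snap('wrist','w9');snap('scene','s9');d=ld('w9');T8=ld('w8')['T']
g=cv2.cvtColor(d['f'],cv2.COLOR_BGR2GRAY)
# rows through predicted handle/plate
M=np.array([.4893,.1312]); 
for P in([.4808,.0986,.036],[.4808+.035*.268,.0986+.035*.963,.036]): print(w2p(d,P).round(1))
u=int(w2p(d,[.4808,.0986,.036])[0])
for du in(-14,-9,0,9,14): print(du,[(v,int(g[v,u+du])) for v in range(40,230,5)])
"
```

```text
pos [0.4827 0.0983 0.1518] yaw 74.49 width 0.0504 F [ 1.  -0.2 -0.2] t 10.3
move [-0.1406 -0.0071  0.3049] twist -0.0001
[316.1 182.8]
[315.9 142.4]
-14 [(40, 252), (45, 253), (50, 253), (55, 253), (60, 253), (65, 253), (70, 153), (75, 151), (80, 152), (85, 152), (90, 151), (95, 153), (100, 151), (105, 150), (110, 150), (115, 148), (120, 147), (125, 150), (130, 143), (135, 48), (140, 86), (145, 88), (150, 48), (155, 47), (160, 54), (165, 64), (170, 61), (175, 65), (180, 76), (185, 76), (190, 89), (195, 91), (200, 88), (205, 94), (210, 181), (215, 194), (220, 196), (225, 197)]
-9 [(40, 252), (45, 253), (50, 253), (55, 253), (60, 253), (65, 212), (70, 152), (75, 152), (80, 152), (85, 151), (90, 151), (95, 152), (100, 151), (105, 151), (110, 151), (115, 149), (120, 144), (125, 29), (130, 17), (135, 17), (140, 33), (145, 12), (150, 19), (155, 18), (160, 19), (165, 17), (170, 18), (175, 19), (180, 19), (185, 19), (190, 18), (195, 18), (200, 18), (205, 17), (210, 24), (215, 16), (220, 17), (225, 199)]
0 [(40, 253), (45, 253), (50, 253), (55, 253), (60, 246), (65, 143), (70, 143), (75, 142)
[... 512 characters left out ...]
0, 151), (115, 63), (120, 146), (125, 149), (130, 103), (135, 17), (140, 35), (145, 13), (150, 19), (155, 19), (160, 18), (165, 19), (170, 18), (175, 18), (180, 18), (185, 18), (190, 18), (195, 17), (200, 17), (205, 17), (210, 27), (215, 17), (220, 18), (225, 209)]
14 [(40, 252), (45, 252), (50, 253), (55, 253), (60, 252), (65, 152), (70, 153), (75, 152), (80, 152), (85, 152), (90, 151), (95, 152), (100, 151), (105, 151), (110, 151), (115, 113), (120, 147), (125, 149), (130, 149), (135, 146), (140, 134), (145, 96), (150, 66), (155, 64), (160, 66), (165, 78), (170, 75), (175, 78), (180, 88), (185, 87), (190, 84), (195, 96), (200, 92), (205, 96), (210, 188), (215, 187), (220, 193), (225, 200)]
```

```bash
python3 -c "
from h import *
d=ld('w9');g=cv2.cvtColor(d['f'],cv2.COLOR_BGR2GRAY);Ti=np.linalg.inv(d['T'])
for u in(307,312,322,325): print(u,[(v,int(g[v,u])) for v in range(132,149)])
for u in(302,345,280): print(u,[(v,int(g[v,u])) for v in range(128,150)])
f=lambda v,z:(Ti@np.append(p2w(d,316,v,z),1))[0].round(4)
for v in(136,138,140,142,144,146): print(v,[f(v,z) for z in(0,.01,.036)])
"
```

```text
307 [(132, 18), (133, 18), (134, 18), (135, 17), (136, 17), (137, 17), (138, 18), (139, 21), (140, 33), (141, 25), (142, 15), (143, 12), (144, 13), (145, 12), (146, 15), (147, 16), (148, 17)]
312 [(132, 133), (133, 133), (134, 133), (135, 133), (136, 133), (137, 132), (138, 131), (139, 132), (140, 133), (141, 132), (142, 131), (143, 130), (144, 128), (145, 101), (146, 53), (147, 21), (148, 19)]
322 [(132, 22), (133, 22), (134, 21), (135, 21), (136, 22), (137, 22), (138, 23), (139, 28), (140, 37), (141, 26), (142, 18), (143, 18), (144, 17), (145, 15), (146, 16), (147, 17), (148, 19)]
325 [(132, 42), (133, 28), (134, 21), (135, 17), (136, 18), (137, 18), (138, 17), (139, 24), (140, 35), (141, 24), (142, 15), (143, 14), (144, 13), (145, 13), (146, 15), (147, 16), (148, 19)]
302 [(128, 147), (129, 147), (130, 143), (131, 140), (132, 129), (133, 101), (134, 72), (135, 48), (136, 32), (137, 21), (138, 19), (139, 31), (140, 86), (141, 107), (142, 108), (143, 106), (144, 100), (145, 88), (146, 71), (147, 56), (148, 50), (149, 48)]
345 [(128, 18), (129, 18), (130, 18), (131, 18), (132, 18), (133, 19), (134, 20), (135, 29), (136, 44), (137, 69), (138, 98), (139, 133), (140, 145), (141, 145), (142, 147), (143, 148), (144, 146), (145, 143), (146, 139), (147, 130), (148, 115), (149, 108)]
280 [(128, 18), (129, 17), (130, 18), (131, 17), (132, 16), (133, 19), (134, 19), (135, 20), (136, 23), (137, 25), (138, 25), (139, 51), (140, 142), (141, 190), (142, 199), (143, 200), (144, 202), (145, 202), (146, 177), (147, 166), (148, 138), (149, 116)]
136 [np.float64(0.0355), np.float64(0.0367), np.float64(0.0399)]
138 [np.float64(0.0336), np.float64(0.0349), np.float64(0.0382)]
140 [np.float64(0.0317), np.float64(0.0331), np.float64(0.0365)]
142 [np.float64(0.0298), np.float64(0.0312), np.float64(0.0349)]
144 [np.float64(0.028), np.float64(0.0294), np.float64(0.0332)]
146 [np.float64(0.0261), np.float64(0.0276), np.float64(0.0315)]
```

```bash
python3 -c "
from h import *
a=ld('s0')['f'];b=ld('s9')['f']
for n,(x,y,w,h) in dict(thin=(218,176,48,34),thick=(190,192,50,34),mid_old=(224,155,48,28)).items(): print(n,(cv2.absdiff(a,b)[y:y+h,x:x+w].max(2)>40).mean().round(3))
job.sign_off()"
```

```text
thin 0.026
thick 0.0
mid_old 0.384
the job is handed in; nothing more can be done
```

The 8 mm gauge is in the clamp: I slid its blade into the gap by the handle, set it on the bench, let go, raised the arm clear and signed off at about 10.3 s.

- **Position:** the last wrist image put the front of the handle about 1.7 mm short of the jaws.
- **Forces:** wrist force readings stayed under about 5 N during insertion. The drag I read, about 0–2 N, was below the 3–8 N you gave, so the readings disagree with that figure. I did not check how far the sprung jaw had opened.
- **Other gauges:** comparing the first and last scene images, the thick gauge's area is unchanged. In the thin gauge's area 2.6% of the pixels changed. That box takes in part of where the mid gauge lay, so this is probably that gauge leaving rather than the thin one moving, but I did not confirm it.
- **First grasp failed:** the pads closed above the handle because the fingertips sat higher than the stated figure. I reopened, went about 26 mm lower in small force-checked steps and gripped at 23 mm.
- **Camera mismatch:** the scene and wrist cameras disagreed by 3–5 mm on where the stage was. I aligned the blade to the jaws within a single wrist image instead.

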